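# Load the parts-case carrier and hold it up level

## Robot

A 7-joint arm with a two-finger parallel gripper is mounted at the origin on a cart in front of the work surface, level with it; the furniture and walls round the work are solid. World frame = base frame: x ahead of the robot, y to its left, z up, the work surface at z = 0. Lengths are in m, angles in rad, forces in N, time in s.
With the tool pointing down it reaches from about 0.425 to 1.025 m from the base axis. Payload 9.4 kg.
Tool frame: the origin (TCP) lies between the finger pads; the fingertips stand env.tips_ahead ahead of it and the grasp point (between the pads) is the TCP (env.tips_ahead is the distance from the TCP to the fingertips, in m); z points along the fingers, y is the line along which they close (so a half turn about z gives the same grasp; the last joint's range is limited). The gripper opens to 85 mm and grips with 20 to 120 N. Pads are 22 mm wide; open, the fingers measure 114 mm over their backs; the gripper's body (76 mm by 85 mm) begins 54 mm behind the grasp point. The pads swing forward as they close: fully open they stand 13 mm farther back than shut.
Start: joints at [-1.305, 0.599, -0.003, 1.599, 0.002, 0.943, -0.08], TCP at [0.244, 0.683, 0.25] pointing down, gripper open.
Joint ranges: [-2.57, 2.57], [-0.35, 1.97], [-1.29, 1.29], [0.11, 2.56], [-1.05, 4.19], [0.11, 1.86], [-2.63, 2.63]. Speed limits (rad/s): [2.22, 2.22, 3.01, 3.01, 3.14, 3.14, 3.14].

## Interface

Orientations are given as a 3x3 rotation matrix whose columns are the frame's x, y, z axes.
In Python, from cell import env, optics gives the robot as it stands. The module is installed in compiled form; this text tells all that it offers.
- The arm moves only by the shell command python3 -m inch 'ROWS' [FORCE]. ROWS is JSON, one flat list of numbers, 5 for each row, row after row: the shift along the world's x, y, z as a fraction of full scale, then the turn about the world's z as a fraction of full scale, then the opening, from 0 (shut) to 1 (fully open). In form: [x, y, z, turn, gripper, x, y, z, turn, gripper, ...]. A call has 1 to 12 rows; each row shifts and turns the commanded pose from where the row before left it; what a row does not reach is not made up. Full scale, the value 1, is 0.4 m for a shift and 4 degrees for a turn. A row lasts 1/8 s, in which the tool goes at most 62.5 mm and 10.7 degrees, less where a joint would pass 70% of its speed; a pose out of reach is approached as far as the arm can. A call with a number of a shift or a turn outside -1 to 1 is refused whole. A call with a gripper value outside its range is refused whole. The fingers move at their own pace and stop on an object; FORCE is the grip in N (left out, the last holds). Time passes only in rows, so rows that do not move let the fingers close. It gives the time, the measured TCP pose, the force, the opening and the grip force at its end, in the units of the state.
- env.get_obs(): the state, without advancing time (a new reading comes with each control period).
- optics.get_image(name): name is "scene" or "top" or "wrist"; returns the picture (384x512x3 uint8, blue, green, red); there is no depth.
- optics.camera_params(name): a dict with "mtx" (3x3 intrinsics, pixels), "rvec" (rotation vector, rad) and "tvec" (3), from world to camera coordinates, as OpenCV has them; the wrist camera has in their place "hand_eye" (4x4, takes a point from camera to tool coordinates, whose origin is the TCP and whose axes are the flange's). Camera axes: x right, y down, z forward; pixel columns grow to the right and rows downward; lengths in m; the calibration is good to about 2 mm. The wrist camera is an equidistant fisheye: a pixel r from the principal point sees the ray r / f radians off the axis. A picture is of the moment at which its call begins: read the wrist's pose just before it. camera_params takes no time and is no camera call.
- env.sign_off(): hands the job in; it is judged then, once.
The state is a dict: "t": time; "joint_positions": joint angles; "qvel": joint speeds; "joint_torque": joint torques, N m; "position": TCP position; "tool_rot": TCP orientation; "force": force on the tool from outside, world axes, zero at the start; "torque": the same for the moment, N m; "width": opening from 0.0 (shut) to 1.0 (fully open); "grasp_force": force on a finger pad.
Only numpy, scipy, OpenCV 4.12 (cv2) and the standard library are available. Lean on these libraries where they do the work, as an engineer would, in place of code of your own. Each camera call takes 0.05 s, during which the arm holds its last target. There are 200 camera calls.

## Task

Fill the empty bay of the red carrier: set the closed case with the blue lid in it, lying along the carrier, then stack the orange-lidded case squarely on top, putting each down without dropping it. With both let go and the carrier still on the bench, lift the whole carrier by its black grip bar, upright, to about 10 cm above the bench, and finish while holding it there steady and level with all four cases still squarely stacked. Leave everything else where it is.

Things in the scene. Friction and masses are not known exactly. Their poses are not given: they have to be found in the camera images.
- carrier_grip (a point): centre of the black grip bar of the red carrier. The carrier is a loose tray 228 long (its x axis) x 64 wide (y axis) with a bay at each end and one handle plate standing upright in the middle between the bays; the grip bar on top of the plate is 18 thick along the carrier's x, 64 long along its y and 20 high, its centre 112 above the tray's underside (top at 122). z axis up. The empty carrier weighs about 0.24 kg. The tops of the cases, two high, stand at 66
- empty_bay (a point): centre of the floor of the carrier's empty bay, 6 mm above the tray's underside, at -70 mm along the carrier's x from the grip bar. The bay is 75.5 (x) x 56 (y) inside, with a rim 6 mm high, so a 66 x 48 case laid along the carrier fits with about 4 mm to spare each side. Axes as the carrier's
- filled_bay (a point): centre of the floor of the carrier's other bay, at +70 mm along the carrier's x, same size; two white-lidded cases stand stacked in it. Axes as the carrier's
- blue_case_mid (a point): centre of the closed parts case with the blue lid, half-way up (15 mm above its underside), starts loose on the bench. All four cases are the same size: a plain rigid block 66 long (x axis) x 48 wide (y axis) x 30 high, light grey below and coloured lid above, a black latch on one short end; flat top and bottom, lid stays shut, about 0.09 kg (hidden mass varies by up to a third)
- orange_case_mid (a point): centre of the closed parts case with the orange lid, half-way up (15 mm above its underside), starts loose on the bench. All four cases are the same size: a plain rigid block 66 long (x axis) x 48 wide (y axis) x 30 high, light grey below and coloured lid above, a black latch on one short end; flat top and bottom, lid stays shut, about 0.09 kg (hidden mass varies by up to a third)
- white_low_mid (a point): centre of the closed parts case with the white lid, half-way up (15 mm above its underside), the lower of the two already in the carrier. All four cases are the same size: a plain rigid block 66 long (x axis) x 48 wide (y axis) x 30 high, light grey below and coloured lid above, a black latch on one short end; flat top and bottom, lid stays shut, about 0.09 kg (hidden mass varies by up to a third)
- white_top_mid (a point): centre of the closed parts case with the white lid, half-way up (15 mm above its underside), the upper of the two already in the carrier. All four cases are the same size: a plain rigid block 66 long (x axis) x 48 wide (y axis) x 30 high, light grey below and coloured lid above, a black latch on one short end; flat top and bottom, lid stays shut, about 0.09 kg (hidden mass varies by up to a third)
- flux_bottle: white bottle with a red pointed cap, 38 across and 109 high; origin at the centre of its underside; bystander, leave it alone
- relay_a: relay in a clear cover on a black base, 21 x 27 x 34; origin at the centre of its underside; bystander, leave it alone
- tape_roll: blue roll of tape lying flat, 64 across and 18 high; origin at the centre of its underside; bystander, leave it alone
There are look-alikes about, which are no part of the job. What is shaped like the part that bears orange_case_mid but pink is not meant.

How it is judged:
On the way, in this order (a step that is already met when the one before it is completed fails the run):
1. the blue case sits in the empty bay along the carrier, let go, carrier on the bench (horizontal distance between blue_case_mid and empty_bay below 0.009 m and z of blue_case_mid in the frame of empty_bay between 0.01 and 0.02 m and angle between the x axis of blue_case_mid and the x axis of empty_bay, either way round below 0.16 rad and contact force between the fingers and blue_case below 0.2 N and height (world z) of each of empty_bay, filled_bay below 0.012 m), for 0.2 s.
2. the orange case stands squarely on the blue one, both let go, carrier still on the bench (all of step 1 and horizontal distance between orange_case_mid and blue_case_mid below 0.009 m and z of orange_case_mid in the frame of empty_bay between 0.04 and 0.05 m and angle between the x axis of orange_case_mid and the x axis of empty_bay, either way round below 0.16 rad and contact force between the fingers and orange_case below 0.2 N), for 0.2 s.
At the end, for the whole second after the job is handed in: Fingers hold the carrier (no case), its underside 60 to 180 mm above the bench, tilted under 5 degrees, slower than 30 mm/s and 0.15 rad/s; blue case in its bay and orange on it (each within 9 mm, 9 degrees), white pair likewise (10 mm) in the other bay (horizontal distance between blue_case_mid and empty_bay below 0.009 m and z of blue_case_mid in the frame of empty_bay between 0.01 and 0.02 m and angle between the x axis of each of blue_case_mid, orange_case_mid and the x axis of empty_bay, either way round below 0.16 rad and horizontal distance between orange_case_mid and blue_case_mid below 0.009 m and z of orange_case_mid in the frame of empty_bay between 0.04 and 0.05 m and horizontal distance between white_low_mid and filled_bay below 0.01 m and z of white_low_mid in the frame of filled_bay between 0.01 and 0.02 m and angle between the x axis of each of white_low_mid, white_top_mid and the x axis of filled_bay, either way round below 0.16 rad and horizontal distance between white_top_mid and white_low_mid below 0.01 m and z of white_top_mid in the frame of filled_bay between 0.04 and 0.05 m and angle between carrier_grip's own z axis and vertical below 0.087 rad and height (world z) of empty_bay between 0.066 and 0.186 m and height (world z) of filled_bay between 0.066 and 0.186 m and contact force between the fingers and carrier above 2 N and linear speed of carrier below 0.03 m/s and angular speed of carrier below 0.15 rad/s and contact force between the fingers and blue_case below 0.2 N and contact force between the fingers and orange_case below 0.2 N and contact force between the fingers and white_low below 0.2 N and contact force between the fingers and white_top below 0.2 N); the arm keeps its last pose, push and grip.
It fails at once if the carrier is tipped by more than about 14 degrees (angle between carrier_grip's own z axis and vertical above 0.25 rad).
It fails at once if a case is dropped or thrown (faster than 0.5 m/s out of the fingers) ((linear speed of blue_case above 0.5 m/s and contact force between the fingers and blue_case below 0.05 N and contact force between carrier and the fingers below 0.05 N) or (linear speed of orange_case above 0.5 m/s and contact force between the fingers and orange_case below 0.05 N and contact force between carrier and the fingers below 0.05 N)).
It fails at once if a bystander is moved by more than 25 mm (distance of any of flux_bottle, relay_a, tape_roll from where it was at the start of the episode above 0.025 m).
It also fails if it takes over 72 s, if anything falls off the work surface, if the arm or the gripper's body presses on something with over 40 N, if the wrist force passes 120 N, or if a joint passes its speed limit or range.

## Working session

There is one attempt and no reset: what is moved stays moved. The work goes in short steps, Python scripts to look and compute and a shell command to move; the robot and the scene stay as the last step left them, time stands still between calls to the robot, and variables do not carry over. Pictures are saved under pics/ and viewed, at most 10 in all, crops included, and the job is handed in when it is done.

```bash
mkdir -p pics
cat > h.py <<'E'
import numpy as np, cv2
from cell import env, optics
def snap(n,f):
    im=optics.get_image(n); cv2.imwrite('pics/'+f,im); return im
def ray(n,uv):
    p=optics.camera_params(n)
    uv=np.array(uv,float).reshape(-1,2); K=np.array(p['mtx'])
    if n!='wrist':
        R=cv2.Rodrigues(np.array(p['rvec'],float))[0]; t=np.array(p['tvec'],float).ravel()
        d=np.c_[uv,np.ones(len(uv))]@np.linalg.inv(K).T
        return -R.T@t, d@R
    o=env.get_obs(); T=np.array(p['hand_eye']); Rt=np.array(o['tool_rot']); P=np.array(o['position'])
    x=(uv[:,0]-K[0,2])/K[0,0]; y=(uv[:,1]-K[1,2])/K[1,1]; r=np.hypot(x,y)+1e-12
    d=np.c_[np.sin(r)*x/r,np.sin(r)*y/r,np.cos(r)]
    return P+Rt@T[:3,3], d@T[:3,:3].T@Rt.T
def at(n,uv,z):
    c,d=ray(n,uv); return c+d*((z-c[2])/d[:,2])[:,None]
E
python3 - <<'E'
from h import *
o=env.get_obs(); print(o['t'],o['position'],o['width'],env.tips_ahead); print(np.round(o['tool_rot'],3))
a=snap('scene','s0.png'); b=snap('top','t0.png')
cv2.imwrite('pics/t0b.png',cv2.resize(b,(800,600)))
print({n:optics.camera_params(n)['mtx'] for n in ('top','wrist')}, optics.camera_params('wrist')['hand_eye'])
E
```

```text
0.0 [0.24357374 0.68237731 0.2493853 ] 0.9985642388799012 0.019
[[-0.942  0.336 -0.   ]
 [ 0.336  0.942 -0.002]
 [-0.    -0.002 -1.   ]]
{'top': array([[374.85004189,   0.        , 258.10202194],
       [  0.        , 374.85004189, 200.04940606],
       [  0.        ,   0.        ,   1.        ]]), 'wrist': array([[297.31863964,   0.        , 254.19097101],
       [  0.        , 297.31863964, 190.23705479],
       [  0.        ,   0.        ,   1.        ]])} [[ 3.80751684e-05 -9.58694932e-01 -2.84436331e-01  7.30838158e-02]
 [ 9.99999991e-01  7.38187309e-05 -1.14944793e-04 -2.26904400e-04]
 [ 1.31193719e-04 -2.84436324e-01  9.58694926e-01 -1.22946733e-01]
 [ 0.00000000e+00  0.00000000e+00  0.00000000e+00  1.00000000e+00]]
```

View pics/t0b.png

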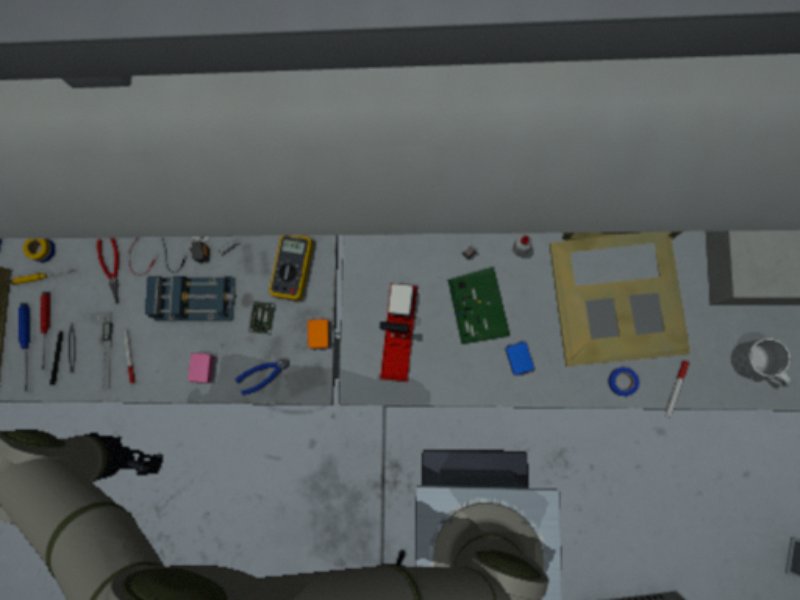

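View pics/s0.png

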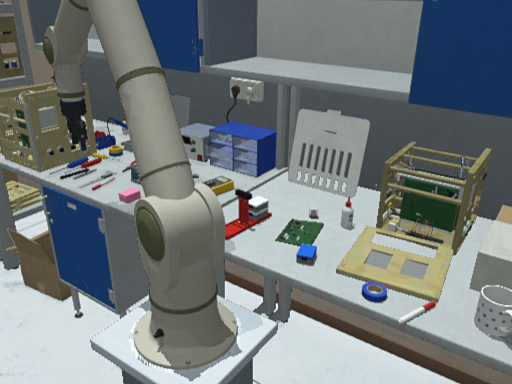

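Candidates for orange (800×600 view): the orange block at (318,333) and the pink one at (201,367). Orange fits, since pink is named as the look-alike. Blue case is at (520,358), and the carrier runs from white at (402,300) to the empty end at (395,365). Now I'll measure and confirm in a crop.

Run:
```python
from h import *
im=cv2.imread('pics/t0.png'); 
cv2.imwrite('pics/c0.png',cv2.resize(im[170:260,170:370],(800,360),interpolation=cv2.INTER_CUBIC))
hsv=cv2.cvtColor(im,cv2.COLOR_BGR2HSV)
for n,lo,hi,z in (('orange',(8,150,120),(18,255,255),.03),('blue',(102,150,120),(118,255,255),.03),('red',(0,180,60),(6,255,255),.006)):
    m=cv2.inRange(hsv,lo,hi); k,l,s,c=cv2.connectedComponentsWithStats(m)
    for i in range(1,k):
        if s[i,4]<60: continue
        pts=np.argwhere(l==i)[:,::-1]
        w=at('top',pts,z)[:,:2].astype(np.float32)
        print(n,s[i],np.round(c[i],1),[np.round(v,3) for v in cv2.minAreaRect(w)], w.mean(0))
f=lambda u,v:np.array([u,v])*512/800
for nm,uv,z in(('bar',(394,327),.122),('white',(402,299),.066),('bottle',(523,245),.1),('orange',(318,333),.03),('bench front',(400,405),0),('bench back',(400,235),0)):
    print(nm,at('top',f(*uv),z).round(3))
```

```text
orange [197 204  13  19 230] [203.  213.1] [array([0.492, 0.389]), array([0.065, 0.044]), np.float64(1.889)] [0.49194956 0.389341  ]
blue [324 219  18  21 236] [332.5 228.8] [array([ 0.438, -0.073]), array([0.063, 0.045]), np.float64(17.248)] [ 0.43777195 -0.07310893]
red [ 26 189   5  24  64] [ 27.5 200.3] [array([0.542, 1.082]), array([0.09 , 0.015]), np.float64(2.326)] [0.5427157 1.0819244]
red [244 201  21  43 551] [253.6 225.2] [array([0.462, 0.206]), array([0.06, 0.15]), np.float64(84.373)] [0.45085487 0.20681831]
bar [[0.496 0.202 0.122]]
white [[0.565 0.19  0.066]]
bottle [[ 0.679 -0.077  0.1  ]]
orange [[0.492 0.387 0.03 ]]
bench front [[0.329 0.197 0.   ]]
bench back [[0.732 0.202 0.   ]]
```

View pics/c0.png

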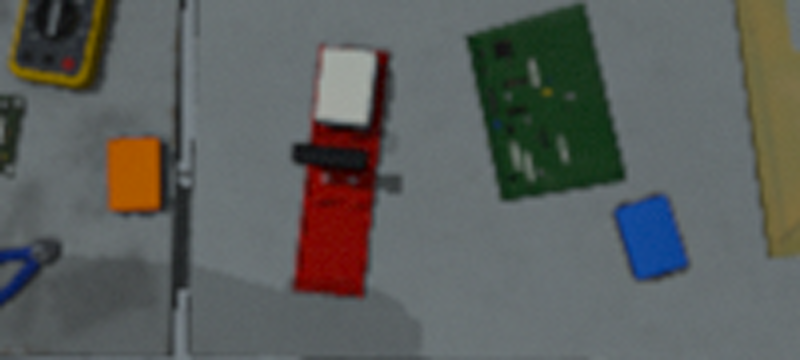

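Confirmed in the crop: the orange lid at (135,175) is the target, well away from pink. The carrier's empty bay is toward the robot at (335,240), and blue is at (652,237). Now moving over the carrier and on to blue, with a wrist picture at each.

```bash
python3 -m inch '[0.04,-0.1,0,0.767,1,0.04,-0.1,0,0.767,1,0.04,-0.1,0,0.767,1,0.04,-0.1,0,0.767,1,0.04,-0.1,0,0.767,1,0.04,-0.1,0,0.767,1,0.04,-0.1,0,0.767,1,0.04,-0.1,0,0.767,1,0.04,-0.1,0,0.767,1,0.04,-0.1,0,0.767,1,0.04,-0.1,0,0.767,1,0.04,-0.1,0,0.767,1]' 40
python3 -m inch '[0,0,0,0,1,0,0,0,0,1]'
python3 - <<'E'
from h import *
import pickle
o=env.get_obs();im=snap('wrist','w1.png');pickle.dump({k:o[k] for k in('position','tool_rot')},open('w1.pkl','wb'))
print(o['position'],o['joint_positions'].round(2) if hasattr(o['joint_positions'],'round') else o['joint_positions'])
cv2.imwrite('pics/w1b.png',cv2.resize(im,(800,600)))
E
python3 -m inch '[0,-0.1,0,0,1,0,-0.1,0,0,1,0,-0.1,0,0,1,0,-0.1,0,0,1,0,-0.1,0,0,1,0,-0.1,0,0,1,0,-0.09,0,0,1,0,0,0,0,1,0,0,0,0,1]'
python3 - <<'E'
from h import *
o=env.get_obs();im=snap('wrist','w2.png');print(o['position'])
hsv=cv2.cvtColor(im,cv2.COLOR_BGR2HSV)
m=cv2.inRange(hsv,(102,150,60),(118,255,255)); k,l,s,c=cv2.connectedComponentsWithStats(m)
for i in range(1,k):
    if s[i,4]<300: continue
    pts=np.argwhere(l==i)[:,::-1]; w=at('wrist',pts,.03)[:,:2].astype(np.float32)
    print(s[i],[np.round(v,4) for v in cv2.minAreaRect(w)])
E
```

```text
t: 1.6
position: [0.436, 0.2014, 0.2502]
tool_rot: [[-0.955, -0.297, -0.0], [-0.297, 0.955, -0.0], [0.0, -0.0, -1.0]]
force: [0.6, 0.1, -0.2]
width: 1.001
grasp_force: 0.0
t: 1.85
position: [0.4356, 0.2032, 0.2502]
tool_rot: [[-0.956, -0.295, -0.0], [-0.295, 0.956, 0.0], [0.0, 0.0, -1.0]]
force: [1.3, -0.7, 0.2]
width: 1.003
grasp_force: 0.0
[0.43556847 0.20320102 0.25024027] [-0.44  0.31 -0.15  2.14  0.07  0.69  1.23]
t: 3.02
position: [0.436, -0.0718, 0.2502]
tool_rot: [[-0.955, -0.297, 0.0], [-0.297, 0.955, 0.001], [-0.0, 0.0, -1.0]]
force: [-0.1, 0.5, 0.6]
width: 1.004
grasp_force: 0.0
[ 0.43595457 -0.07180266  0.25022462]
[ 76  59  43  46 845] [array([ 0.3869, -0.2928]), array([0.0582, 0.0634]), np.float64(15.8075)]
[ 232  140   39   54 2061] [array([ 0.4371, -0.0749]), array([0.0642, 0.0456]), np.float64(17.3018)]
```

View pics/w1b.png

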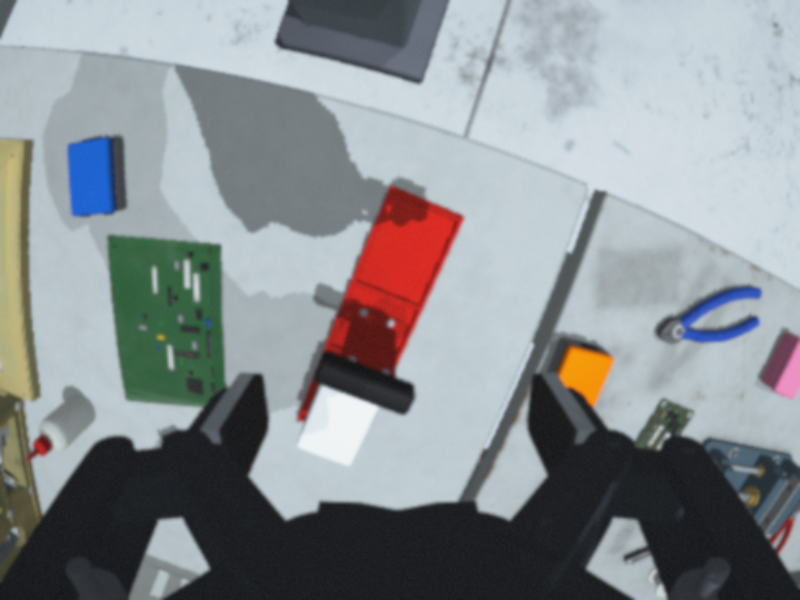

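View pics/w2.png

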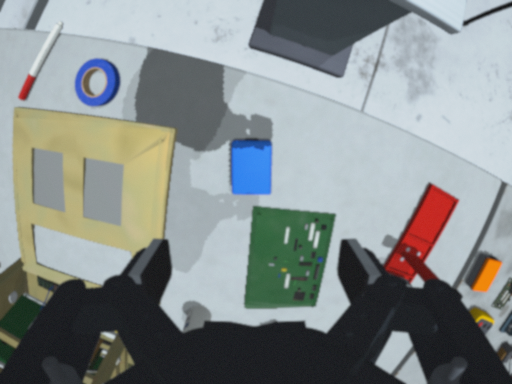

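w1 shows the carrier's front-edge corners at (390,185) and (463,215), the far-left corner at (301,420), and bar-top ends near (322,360) and (413,392). w2 shows blue alone at (251,167), with nothing near it and a clear path down. Next: compute the carrier pose and descend on blue.

```bash
python3 - <<'E'
from h import *
import pickle,h
o=pickle.load(open('w1.pkl','rb'))
class E: get_obs=staticmethod(lambda:o)
h.env=E
s=lambda *p:np.array(p)*512/800
c=at('wrist',s((390,185),(463,215)),.012)[:,:2]; print('front corners',c,np.linalg.norm(c[0]-c[1]))
e=c[1]-c[0]; print('axis deg',np.degrees(np.arctan2(e[1],e[0]))-90 if e[1]>0 else np.degrees(np.arctan2(e[1],e[0]))+90)
print('far left',at('wrist',s((301,420)),.006)[:,:2])
b=at('wrist',s((322,360),(413,392),(328,350),(415,383)),.122)[:,:2];print('bar',b)
print('white corners',at('wrist',s((298,447),(352,465),(378,408)),.066)[:,:2])
im=cv2.imread('pics/w1.png');hsv=cv2.cvtColor(im,cv2.COLOR_BGR2HSV)
m=cv2.inRange(hsv,(0,180,60),(6,255,255));k,l,st,ce=cv2.connectedComponentsWithStats(m)
i=1+np.argmax(st[1:,4]);w=at('wrist',np.argwhere(l==i)[:,::-1],.008)[:,:2].astype(np.float32)
r=cv2.minAreaRect(w);print(r,cv2.boxPoints(r))
cv2.imwrite('pics/w1c.png',cv2.resize(im[105:305,180:310],(520,600*520//390),interpolation=cv2.INTER_CUBIC)[:600])
E
python3 -m inch '[0.003,-0.008,-0.1,0,1,0,0,-0.1,0,1,0,0,-0.1,0,1,0,0,-0.1,0,1,0,0,-0.08,0,1,0,0,-0.045,0,1,0,0,-0.02,0,1,0,0,0,0,1,0,0,0,0,1]' 40
```

```text
front corners [[0.38340802 0.18167304]
 [0.38861408 0.24302737]] 0.06157481132979421
axis deg -4.850062877624168
far left [[0.61027758 0.16354761]]
bar [[0.48739079 0.17252617]
 [0.49158678 0.23085877]
 [0.47995424 0.17441026]
 [0.48533118 0.23010607]]
white corners [[0.59684697 0.16944599]
 [0.59991836 0.2156517 ]
 [0.54070457 0.2207257 ]]
((0.46141570806503296, 0.20497234165668488), (0.060887958854436874, 0.14806975424289703), 84.0733871459961) [[0.38463306 0.18233553]
 [0.5319114  0.16704664]
 [0.53819835 0.22760916]
 [0.39092004 0.24289805]]
t: 4.2
position: [0.4378, -0.0765, 0.0382]
tool_rot: [[-0.955, -0.296, -0.003], [-0.296, 0.955, -0.001], [0.003, -0.001, -1.0]]
force: [0.3, 0.3, 0.6]
width: 0.999
grasp_force: 0.0
```

View pics/w1c.png

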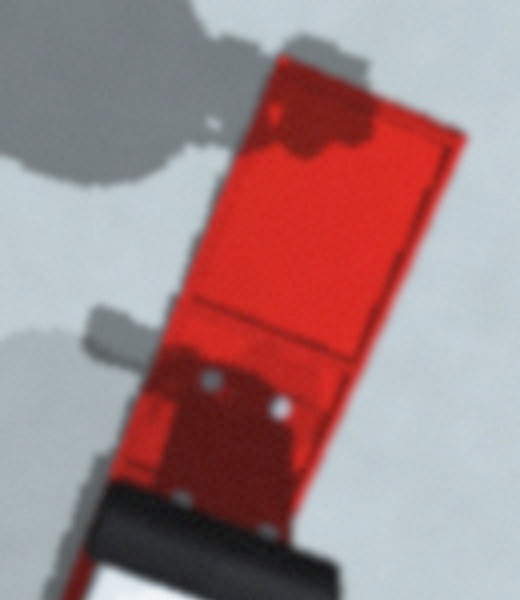

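The carrier solves consistently. Front mid is (0.386,0.2125), the axis is −5.0°, and length 0.2275 checks against 0.228. That puts the grip at (0.4996,0.2025) and the empty bay at (0.430,0.2086), and the white-pair position agrees. Next: grip blue 30 mm up.

```bash
python3 -m inch '[0,0.003,-0.02,0,1,0,0,0,0,0.2,0,0,0,0,0.2,0,0,0,0,0.2,0,0,0,0,0.2,0,0,0,0,0.2]' 40
python3 -m inch '[0,0,0.04,0,0.2,0,0,0.08,0,0.2,0,0,0.08,0,0.2,0,0,0.05,0,0.2,0,0,0,0,0.2]'
python3 - <<'E'
from h import *
im=snap('wrist','w3.png');cv2.imwrite('pics/w3b.png',im[100:330,130:390])
E
```

```text
t: 4.95
position: [0.4375, -0.0761, 0.0311]
tool_rot: [[-0.955, -0.295, -0.003], [-0.295, 0.955, -0.002], [0.003, -0.001, -1.0]]
force: [-1.1, 0.6, 5.5]
width: 0.553
grasp_force: 41.0
t: 5.58
position: [0.4377, -0.0763, 0.1317]
tool_rot: [[-0.956, -0.295, -0.002], [-0.295, 0.956, -0.001], [0.002, -0.001, -1.0]]
force: [1.2, 1.0, -1.7]
width: 0.553
grasp_force: 41.9
```

View pics/w3b.png

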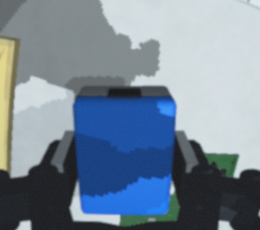

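Blue is held squarely (opening 47 mm), latch end toward the robot at (125,92). Carrying it to the bay.

```bash
python3 -m inch '[-0.002,0.09,0,-0.7,0.2,-0.002,0.09,0,-0.7,0.2,-0.002,0.09,0,-0.7,0.2,-0.003,0.09,0,-0.7,0.2,-0.003,0.09,0,-0.7,0.2,-0.003,0.09,0,-0.7,0.2,-0.002,0.09,0,-0.7,0.2,-0.002,0.082,0,-0.65,0.2,0,0,0,0,0.2,0,0,0,0,0.2]'
python3 -m inch '[0,0,-0.06,0,0.2,0,0,-0.06,0,0.2,0,0,-0.05,0,0.2,0,0,-0.03,0,0.2,0,0,0,0,0.2,0,0,0,0,0.2]'
python3 - <<'E'
from h import *
o=env.get_obs();im=snap('wrist','w4.png');cv2.imwrite('pics/w4b.png',cv2.resize(im[60:310,100:420],(800,625)[:2])[:600])
E
```

```text
t: 6.88
position: [0.4291, 0.2079, 0.1297]
tool_rot: [[-0.996, 0.086, -0.006], [0.086, 0.996, -0.002], [0.006, -0.003, -1.0]]
force: [0.1, -0.3, -0.7]
width: 0.554
grasp_force: 41.8
t: 7.62
position: [0.43, 0.2084, 0.0509]
tool_rot: [[-0.996, 0.088, -0.004], [0.088, 0.996, -0.001], [0.004, -0.001, -1.0]]
force: [0.6, -0.2, -0.9]
width: 0.551
grasp_force: 41.8
```

View pics/w4b.png

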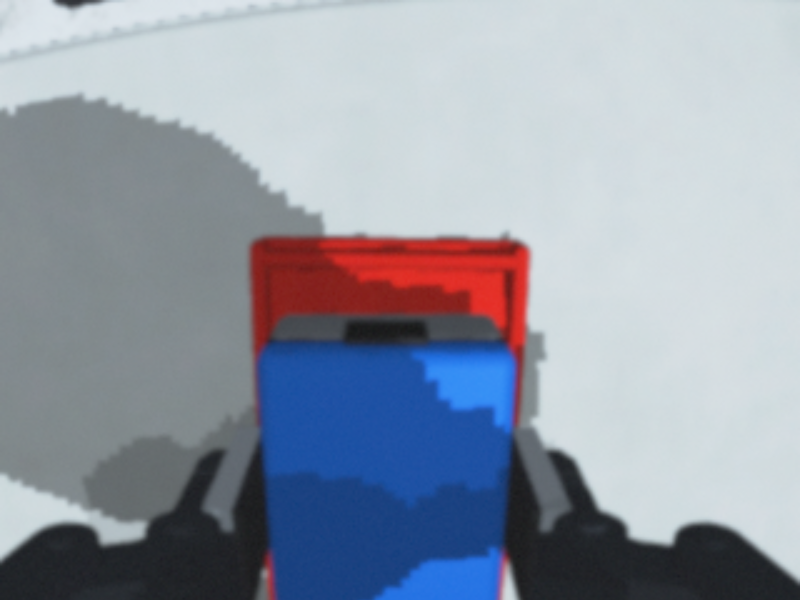

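Laterally and in angle the case is centred over the bay (case centre 389, tray centre 390). Checking the lengthwise position numerically.

Run:
```python
from h import *
u=np.array([.9962,-.0872]);t=np.array(env.get_obs()['position'])[:2]
for n,v,z in(('outer rim',240,.012),('inner rim',266,.012),('case bottom',317,.020),('case top',345,.050)):
    p=at('wrist',[(256,60+v/2.5)],z)[0,:2];print(n,((p-t)@u).round(4))
```

```text
outer rim -0.0449
inner rim -0.039
case bottom -0.0294
case top -0.0327
```

```bash
python3 -m inch '[-0.0025,0,-0.02,0,0.2,0,0,-0.01,0,0.2,0,0,-0.003,0,0.2,0,0,0,0,0.2,0,0,0,0,0.2]'
```

```text
t: 8.3
position: [0.4288, 0.2086, 0.0374]
tool_rot: [[-0.996, 0.087, -0.004], [0.087, 0.996, -0.001], [0.004, -0.001, -1.0]]
force: [0.7, -0.6, -1.8]
width: 0.552
grasp_force: 41.8
```

```bash
python3 -m inch '[0,0,-0.002,0,0.2,0,0,-0.002,0,0.2,0,0,0,0,0.2]'
```

```text
t: 8.68
position: [0.4289, 0.2086, 0.0371]
tool_rot: [[-0.996, 0.087, -0.002], [0.087, 0.996, -0.0], [0.002, -0.0, -1.0]]
force: [-2.6, -0.6, 23.2]
width: 0.551
grasp_force: 44.7
```

```bash
python3 -m inch '[0,0,0.002,0,0.2,0,0,0.001,0,0.8,0,0,0,0,0.8,0,0,0,0,0.8,0,0,0,0,0.8]'
python3 -m inch '[0,0,0.03,0,0.8,0,0,0.08,0,0.8,0,0,0.1,0,1,0,0,0.1,0,1,0,0,0.1,0,1,0,0,0.07,0,1,0,0,0,0,1]'
python3 -m inch '[0.015,0.075,0,0.3,1,0.025,0.075,0,0.3,1,0.03,0.075,0,0.3,1,0.03,0.075,0,0.3,1,0.03,0.075,0,0.3,1,0.028,0.075,0,0.22,1,0,0,0,0,1,0,0,0,0,1]'
python3 - <<'E'
from h import *
o=env.get_obs();im=snap('wrist','w5.png')
hsv=cv2.cvtColor(im,cv2.COLOR_BGR2HSV)
for n,lo,hi in(('orange',(8,150,90),(18,255,255)),('blue',(102,150,60),(118,255,255))):
  m=cv2.inRange(hsv,lo,hi); k,l,s,c=cv2.connectedComponentsWithStats(m)
  for i in range(1,k):
    if s[i,4]<300: continue
    w=at('wrist',np.argwhere(l==i)[:,::-1],.03 if n=='orange' else .036)[:,:2].astype(np.float32)
    print(n,s[i],[np.round(v,4) for v in cv2.minAreaRect(w)])
cv2.imwrite('pics/w5b.png',cv2.resize(im,(800,600)))
E
```

```text
t: 9.3
position: [0.4289, 0.2086, 0.0368]
tool_rot: [[-0.996, 0.088, -0.004], [0.088, 0.996, -0.001], [0.004, -0.001, -1.0]]
force: [-0.4, -0.0, -0.2]
width: 0.8
grasp_force: 0.0
t: 10.18
position: [0.4295, 0.2088, 0.2315]
tool_rot: [[-0.996, 0.088, 0.0], [0.088, 0.996, 0.001], [-0.0, 0.001, -1.0]]
force: [-0.2, -0.1, -0.3]
width: 0.996
grasp_force: 0.0
t: 11.18
position: [0.4914, 0.3876, 0.2281]
tool_rot: [[-0.999, -0.033, -0.005], [-0.032, 0.999, -0.003], [0.005, -0.003, -1.0]]
force: [0.4, 0.0, -0.0]
width: 1.002
grasp_force: 0.0
orange [ 235  143   42   58 1065] [array([0.4918, 0.3884]), array([0.065 , 0.0465]), np.float64(1.8769)]
blue [ 336   65   81   53 1281] [array([0.3952, 0.5188]), array([0.0472, 0.098 ]), np.float64(28.9188)]
blue [  86   91   38   56 1893] [array([0.4308, 0.2115]), array([0.0481, 0.0639]), np.float64(85.2174)]
```

View pics/w5b.png

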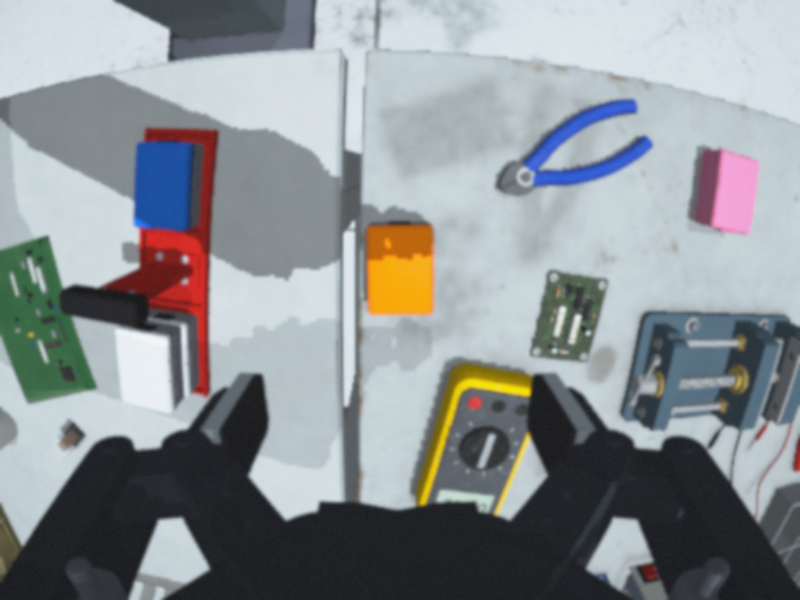

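Orange, at 800-px (400,270), is centred below the hand and clear of the meter (490,365). Blue sits in the bay at (167,185), let go. Descending and gripping orange.

```bash
python3 -m inch '[0.001,0.002,-0.08,0,0.85,0,0,-0.09,0,0.85,0,0,-0.09,0,0.85,0,0,-0.09,0,0.85,0,0,-0.06,0,0.85,0,0,-0.04,0,0.85,0,0,-0.02,0,0.85,0,0,0,0,0.85,0,0,0,0,0.85]' 40
```

```text
t: 12.35
position: [0.4928, 0.3897, 0.0418]
tool_rot: [[-0.999, -0.032, -0.003], [-0.032, 0.999, -0.0], [0.003, -0.0, -1.0]]
force: [-0.7, 0.8, 0.6]
width: 0.847
grasp_force: 0.0
```

```bash
python3 -m inch '[-0.002,-0.003,-0.027,0,0.85,0,0,0,0,0.85,0,0,0,0,0.2,0,0,0,0,0.2,0,0,0,0,0.2,0,0,0,0,0.2]' 40
python3 -m inch '[0,0,0.04,0,0.2,0,0,0.08,0,0.2,0,0,0.08,0,0.2,0,0,0.08,0,0.2,0,0,0.045,0,0.2,0,0,0,0,0.2,0,0,0,0,0.2]'
```

```text
t: 13.1
position: [0.4917, 0.3884, 0.0304]
tool_rot: [[-0.999, -0.033, -0.004], [-0.033, 0.999, -0.001], [0.004, -0.001, -1.0]]
force: [0.0, -0.3, 3.4]
width: 0.551
grasp_force: 42.1
t: 13.98
position: [0.4914, 0.3876, 0.1592]
tool_rot: [[-0.999, -0.032, -0.005], [-0.032, 0.999, -0.002], [0.005, -0.002, -1.0]]
force: [-1.1, 0.5, -0.7]
width: 0.552
grasp_force: 41.7
```

```bash
python3 -m inch '[-0.035,-0.075,0,-0.3,0.2,-0.035,-0.075,0,-0.3,0.2,-0.03,-0.075,0,-0.3,0.2,-0.025,-0.075,0,-0.3,0.2,-0.02,-0.075,0,-0.3,0.2,-0.011,-0.0725,0,-0.22,0.2,0,0,0,0,0.2,0,0,0,0,0.2]'
python3 -m inch '[0,0,-0.06,0,0.2,0,0,-0.06,0,0.2,0,0,-0.05,0,0.2,0,0,-0.03,0,0.2,0,0,0,0,0.2,0,0,0,0,0.2]'
```

```text
t: 14.98
position: [0.4293, 0.2097, 0.1597]
tool_rot: [[-0.996, 0.087, -0.005], [0.087, 0.996, -0.0], [0.005, -0.001, -1.0]]
force: [-0.4, 0.7, -1.3]
width: 0.553
grasp_force: 41.7
t: 15.72
position: [0.4294, 0.2096, 0.0805]
tool_rot: [[-0.996, 0.087, -0.004], [0.087, 0.996, -0.0], [0.004, -0.001, -1.0]]
force: [0.1, 0.0, -0.8]
width: 0.552
grasp_force: 41.7
```

```bash
python3 -m inch '[-0.001,-0.0025,-0.015,0,0.2,0,0,-0.01,0,0.2,0,0,-0.006,0,0.2,0,0,0,0,0.2,0,0,0,0,0.2]'; python3 -m inch '[0,0,-0.0025,0,0.2,0,0,0,0,0.2]'
```

```text
t: 16.35
position: [0.4289, 0.2083, 0.0678]
tool_rot: [[-0.996, 0.087, -0.004], [0.087, 0.996, -0.001], [0.004, -0.001, -1.0]]
force: [0.3, 0.4, -1.2]
width: 0.552
grasp_force: 41.7
t: 16.6
position: [0.4289, 0.2082, 0.0668]
tool_rot: [[-0.996, 0.087, -0.004], [0.087, 0.996, -0.001], [0.004, -0.001, -1.0]]
force: [0.3, -0.5, -1.0]
width: 0.554
grasp_force: 41.7
```

```bash
python3 -m inch '[0,0,-0.002,0,0.2,0,0,0,0,0.2]';python3 -m inch '[0,0,-0.0015,0,0.2,0,0,0,0,0.2]'
```

```text
t: 16.85
position: [0.4289, 0.2082, 0.0663]
tool_rot: [[-0.996, 0.087, -0.003], [0.087, 0.996, -0.001], [0.003, -0.001, -1.0]]
force: [-0.9, -0.4, 6.0]
width: 0.55
grasp_force: 42.4
t: 17.1
position: [0.4289, 0.2082, 0.0663]
tool_rot: [[-0.996, 0.087, -0.003], [0.087, 0.996, -0.001], [0.003, -0.001, -1.0]]
force: [-2.3, -1.6, 16.4]
width: 0.553
grasp_force: 43.7
```

```bash
python3 -m inch '[0,0,0.0015,0,0.2,0,0,0.001,0,0.8,0,0,0,0,0.8,0,0,0,0,0.8,0,0,0,0,0.8]'
python3 -m inch '[0,0,0.03,0,0.8,0,0,0.08,0,0.8,0,0,0.1,0,1,0,0,0.1,0,1,0,0,0.1,0,1,0,0,0.06,0,1,0,0,0,-1,1,0,0,0,-1,1,0,0,0,-1,1,0,0,0,-1,1,0,0,0,-1,1,0,0,0,-1,1]'
python3 -m inch '[0.022,-0.002,0,-1,1,0.022,-0.002,0,-1,1,0.022,-0.002,0,-1,1,0.022,-0.002,0,-1,1,0.022,-0.002,0,-1,1,0.022,-0.002,0,-1,1,0.022,-0.002,0,-1,1,0.022,-0.001,0,-1,1,0,0,0,-1,1,0,0,0,-1,1,0,0,0,-1,1,0,0,0,-1,1]'
python3 -m inch '[0,0,0,-1,1,0,0,0,-1,1,0,0,0,-1,1,0,0,0,-1,1,0,0,0,-0.5,1,0,0,0,0,1,0,0,0,0,1]'
python3 - <<'E'
from h import *
o=env.get_obs();im=snap('wrist','w6.png')
hsv=cv2.cvtColor(im,cv2.COLOR_BGR2HSV)
for n,lo,hi,z in(('orange',(8,150,90),(18,255,255),.066),('red',(0,180,60),(6,255,255),.01)):
  m=cv2.inRange(hsv,lo,hi); k,l,s,c=cv2.connectedComponentsWithStats(m)
  for i in range(1,k):
    if s[i,4]<300: continue
    w=at('wrist',np.argwhere(l==i)[:,::-1],z)[:,:2].astype(np.float32)
    print(n,s[i],[np.round(v,4) for v in cv2.minAreaRect(w)])
cv2.imwrite('pics/w6b.png',cv2.resize(im,(800,600)))
E
```

```text
t: 17.73
position: [0.4288, 0.2082, 0.0663]
tool_rot: [[-0.996, 0.088, -0.004], [0.088, 0.996, -0.001], [0.004, -0.001, -1.0]]
force: [-0.4, 0.5, -0.2]
width: 0.797
grasp_force: 0.0
t: 19.23
position: [0.4284, 0.2081, 0.2551]
tool_rot: [[-0.873, 0.487, -0.004], [0.487, 0.873, 0.001], [0.004, -0.001, -1.0]]
force: [-0.0, -0.2, -0.2]
width: 1.001
grasp_force: 0.0
t: 20.72
position: [0.4987, 0.2022, 0.2551]
tool_rot: [[-0.223, 0.975, -0.002], [0.975, 0.223, 0.004], [0.004, -0.001, -1.0]]
force: [0.1, 0.6, 0.6]
width: 1.001
grasp_force: 0.0
t: 21.6
position: [0.4992, 0.2022, 0.2545]
tool_rot: [[0.086, 0.996, -0.001], [0.996, -0.086, 0.004], [0.004, -0.001, -1.0]]
force: [0.6, -0.3, 0.3]
width: 1.003
grasp_force: 0.0
orange [ 164  151   61   42 1533] [array([0.4326, 0.2097]), array([0.0463, 0.0661]), np.float64(85.101)]
red [ 169  139  174   48 2472] [array([0.4996, 0.2023]), array([0.0601, 0.2207]), np.float64(84.266)]
```

View pics/w6b.png

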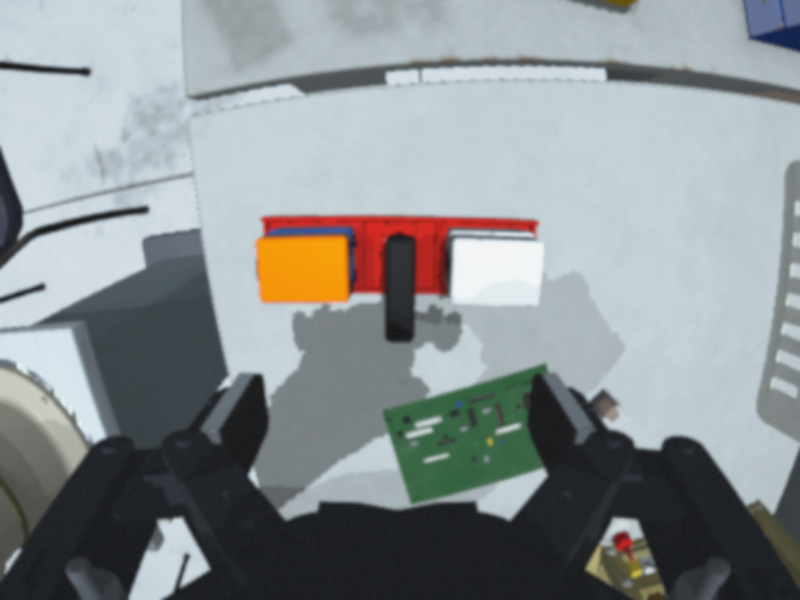

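The picture shows orange squarely over blue (305,268), whites stacked (495,268), and the bar centred under the hand at (400,285). Numerically, carrier centre is (0.4996,0.2023) and orange is ≈3 mm from the bay centre, within tolerance. Gripping the bar.

```bash
python3 -m inch '[0.001,0,-0.06,0,0.6,0,0,-0.08,0,0.6,0,0,-0.08,0,0.6,0,0,-0.06,0,0.6,0,0,-0.04,0,0.6,0,0,-0.02,0,0.6,0,0,0,0,0.6,0,0,0,0,0.6]' 40
```

```text
t: 22.65
position: [0.5, 0.2024, 0.119]
tool_rot: [[0.087, 0.996, 0.0], [0.996, -0.087, 0.004], [0.004, 0.0, -1.0]]
force: [-0.0, -0.2, 0.3]
width: 0.602
grasp_force: 0.0
```

```bash
python3 -m inch '[0,0,-0.0175,0,0.6,0,0,0,0,0.35,0,0,0,0,0.25,0,0,0,0,0.1,0,0,0,0,0.1,0,0,0,0,0.1,0,0,0,0,0.1]' 40
python3 -m inch '[0,0,0,0,0.05,0,0,0,0,0.05,0,0,0,0,0.05]' 100
```

```text
t: 23.52
position: [0.4999, 0.2023, 0.1116]
tool_rot: [[0.088, 0.996, -0.0], [0.996, -0.088, 0.004], [0.004, -0.0, -1.0]]
force: [-0.5, -0.6, 4.1]
width: 0.205
grasp_force: 40.1
t: 23.9
position: [0.4999, 0.2023, 0.1117]
tool_rot: [[0.088, 0.996, 0.0], [0.996, -0.088, 0.004], [0.004, -0.0, -1.0]]
force: [0.7, 0.2, 7.2]
width: 0.191
grasp_force: 98.1
```

Bar held (17 mm). Lifting gently by 0.1 m.

```bash
python3 -m inch '[0,0,0.005,0,0.05,0,0,0.01,0,0.05,0,0,0.02,0,0.05,0,0,0.025,0,0.05,0,0,0.03,0,0.05,0,0,0.03,0,0.05,0,0,0.03,0,0.05,0,0,0.03,0,0.05,0,0,0.025,0,0.05,0,0,0.02,0,0.05,0,0,0.015,0,0.05,0,0,0.01,0,0.05]'
python3 -m inch '[0,0,0,0,0.05,0,0,0,0,0.05,0,0,0,0,0.05,0,0,0,0,0.05,0,0,0,0,0.05,0,0,0,0,0.05]'
python3 - <<'E'
from h import *
im=snap('wrist','w7.png'); hsv=cv2.cvtColor(im,cv2.COLOR_BGR2HSV)
o=env.get_obs();P=np.array(o['position']);print(P,o['torque'])
dz=P[2]-.1117;u=np.array([.9962,-.0872]);v=np.array([.0872,.9962])
for n,lo,hi,z in(('orange',(8,150,90),(18,255,255),.066),('white',(0,0,200),(180,40,255),.066),('red',(0,180,60),(6,255,255),.01)):
  m=cv2.inRange(hsv,lo,hi); k,l,s,c=cv2.connectedComponentsWithStats(m)
  for i in range(1,k):
    if s[i,4]<1000: continue
    w=at('wrist',np.argwhere(l==i)[:,::-1],z+dz)[:,:2].astype(np.float32)
    r=cv2.minAreaRect(w);d=np.array(r[0])-P[:2];print(n,s[i],(d@u).round(4),(d@v).round(4),np.round(r[1],4),round(r[2],1))
E
```

```text
t: 25.4
position: [0.4996, 0.2022, 0.2116]
tool_rot: [[0.087, 0.996, -0.001], [0.996, -0.087, 0.004], [0.004, -0.001, -1.0]]
force: [0.1, 0.4, -6.4]
width: 0.191
grasp_force: 97.6
t: 26.15
position: [0.4996, 0.2022, 0.2113]
tool_rot: [[0.088, 0.996, -0.001], [0.996, -0.088, 0.004], [0.004, -0.001, -1.0]]
force: [0.3, 0.5, -7.0]
width: 0.196
grasp_force: 97.7
[0.49966913 0.20222121 0.2113388 ] [0.02945483 0.0232786  0.01612865]
orange [ 100  186  101   70 3954] -0.0685 0.0009 [0.0482 0.0666] 85.9
white [    0     0   512   340 95379] 0.0562 0.0501 [0.2562 0.5541] 67.5
white [   0  220   66  102 2236] -0.196 -0.0527 [0.0534 0.0997] 0.3
white [   0  347   60   37 1593] -0.3082 -0.2135 [0.1943 0.0614] 18.9
red [ 119  159  271   74 6488] -0.0012 0.0004 [0.0618 0.2231] 84.7
```

```bash
python3 -c "from cell import env; print(env.sign_off())"
```

```text
the job is handed in; nothing more can be done
None
```

The job is handed in: blue is in the empty bay with orange on top, and the carrier is held level by its grip bar about 10 cm above the bench. Wrist-camera measurements put orange within about 3 mm of centre; the white pair looked square before the lift but I did not re-measure it after, and the sign-off returned no verdict.

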